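# Let the courier in and hold up the sign-off board

### The job

Press the door-release treadle all the way down to its stop to let the courier in, and let it spring back up. Then draw the clipboard out of its slotted rack and hold it up to be signed: clip end uppermost, leaned about halfway between upright and flat so that its paper side faces up at a slant, and its lower edge at least 10 cm above the shelf top. Finish while still holding the board there, keeping still and clear of the rack, and leave the other things on the shelf where they are.

Things in the scene. Friction and masses are not known exactly. Their poses are not given: they have to be found in the camera images.
- treadle (a joint): Angle of the sprung treadle plate: 0 = at rest (raised), 0.26 rad = fully down on its stop; it springs back by itself. Pressing at the pad takes about 2 N to start and 5 N at the stop.
- treadle_pad (a point): Pressing point: centre of the top of the black rubber pad (55 x 54 mm) near the free, raised end of the silver treadle plate (115 mm long, 60 mm wide), which rises towards the robot from its hinge on a flat dark steel base. The point is 85 mm from the hinge, 53 mm above the shelf at rest and 31 mm above it at the stop (22 mm travel; it moves 5 mm away from the hinge on the way down). x axis level, from the pad towards the hinge; z up.
- rack: Fixed rack: wooden block 44 x 150 mm and 70 mm high on a dark steel base plate 100 x 150 x 10 mm, with one slot 8 mm wide, 122 mm long and 60 mm deep (slot floor 10 mm above the shelf) in which the clipboard stands. Origin at the centre of its underside, on the shelf; x across the slot, pointing to the side that the paper faces; y along the slot; z up.
- board: Small dark brown clipboard, panel 5 mm thick, 110 mm wide, 150 mm high, 150 g or so, standing upright in the rack's slot, loose by 1.5 mm on each side. Origin at the middle of its lower edge; z along the board up to the clip; x square to the board, out of its white paper side (which faces roughly away from the robot); y across the board.
- board_clip (a point): Centre of the clipboard's steel clip block, the place to grip: 14 mm thick (along x), 60 mm wide (along y), 32 mm high (along z), at the top of the board, 156 mm above its lower edge; axes as the board's. The block's top is 16 mm above this point. Just under the block, on the paper side, is a thin steel jaw.
- jar_mid (a point): Clear glass jar with clip-on lid, 80 mm diameter, 106 mm high, standing; its middle, 50 mm up. Bystander.
- parcel_mid (a point): Cardboard parcel 130 x 100 x 70 mm; its centre. Bystander.
- padlock_mid (a point): Steel padlock lying flat with a small brass key in it, about 110 x 48 x 20 mm; centre of the lock body. Bystander.
- doorstop_mid (a point): Blue silicone door stop wedge, 110 x 42 x 31 mm; near its centre. Bystander.
- fob_mid (a point): Black parcel locker fob with a yellow spot, 36 mm disc 7 mm thick, with a key ring; centre of the disc. Bystander.
Mind the look-alikes: they are no part of the job. Leave any green look-alike of the part that bears treadle alone. There is more than one size of the board; the job needs the larger.

How it is judged:
By the outcome, as a careful person would: the job done as asked, in the order asked, and still so for the second after the job is handed in, while the arm keeps its last pose, push and grip.
It also fails if it takes over 54 s, if anything falls off the work surface, if the arm or the gripper's body presses on something with over 40 N, if the wrist force passes 120 N, or if a joint passes its speed limit or range.

### The arm

A 6-joint arm with a two-finger parallel gripper is mounted at the origin on the work surface. World frame = base frame: x ahead of the robot, y to its left, z up, the work surface at z = 0. Lengths are in m, angles in rad, forces in N, time in s.
With the tool pointing down it reaches from about 0.4 to 0.925 m from the base axis. Payload 3.4 kg.
Tool frame: the origin (TCP) lies midway between the tips of the shut fingers; the grasp point (between the pads) lies 19 mm behind it (r.grip_point_offset is the y of the grasp point in the tool frame, in m); y points along the fingers, z is the direction in which the jaws open and shut, and the axes are right-handed (so a half turn about y gives the same grasp; the last joint's range is limited). The gripper opens to 85 mm and grips with 20 to 120 N. Pads are 22 mm wide; open, the fingers measure 114 mm over their backs; the gripper's body (76 mm by 85 mm) begins 54 mm behind the grasp point. The pads swing forward as they close: fully open they stand 13 mm farther back than shut.
Start: joints at [-1.361, 0.307, 1.506, -0, 1.328, -0.073], TCP at [0.16, -0.552, 0.231] pointing down, gripper open.
Joint ranges: [-3.12, 3.12], [-1.05, 2.28], [0.14, 2.33], [-1.42, 4.57], [0.1, 2.73], [-2.68, 2.68]. Speed limits (rad/s): [2.57, 2.57, 3.14, 3.14, 3.14, 3.14].

### API

Orientations are given as a rotation vector (axis times angle).
In Python, from plant import get_obs, vision, ticket, r gives the robot as it stands.
- The arm moves only by the tool send_rows, never from a script. Its argument "series" is a list of rows, each an object of numbers: "fingers": the closure, from 0 (fully open) to 1 (shut); "dx", "dy", "dz": the shift along the tool's x, y, z in mm; "wx", "wy", "wz": the turn, a rotation vector about the tool's x, y, z in units of 6 degrees (1.0 is 6 degrees). A call has 1 to 12 rows; each row shifts and turns the pose as measured when the row begins, along the tool's axes as they then stand; what a row does not reach is not made up. A row lasts 1/10 s, in which the tool goes at most 50 mm and 8.59 degrees, less where a joint would pass 70% of its speed; a pose out of reach is approached as far as the arm can. A call is refused whole if a number of a shift passes 50 or a number of a turn 1, either way. A call with a gripper value outside its range is refused whole. The fingers move at their own pace and stop on an object; "newtons" is the grip in N (left out, the last holds). Time passes only in rows, so rows that do not move let the fingers close. It gives the time, the measured TCP pose, the force and the opening at its end, in the units of the state.
- get_obs(): the state, without advancing time (a new reading comes with each control period).
- vision.get_image(name): name is "side" or "top"; returns (picture, depth): 400x640x3 uint8, blue, green, red; 400x640 float32, m along the optical axis (not along the pixel's ray), 0 where there is no reading.
- vision.camera_info(name): a dict with "fov_y" (degrees; the focal length in pixels is half the picture's height over the tangent of half this angle, whatever the lens; pixels are square), "cx", "cy" (the principal point, pixels), "extrinsics" (4x4, takes a point from camera to world coordinates). Camera axes: x right, y up, looking along -z (the intrinsics and any distortion apply to the point x, -y, -z); pixel columns grow to the right and rows downward; lengths in m; the calibration is good to about 2 mm. A picture is of the moment at which its call begins. camera_info takes no time and is no camera call.
- ticket.close_job(): hands the job in, once; it reports no verdict.
The state is a dict: "t": time; "joint_positions": joint angles; "joint_vel": joint speeds; "effort": joint torques, N m; "eef_pos": TCP position; "orientation": TCP orientation; "wrist_force": force on the tool from outside, world axes, zero at the start; "moment": the same for the moment, N m; "width": opening from 0.0 (shut) to 1.0 (fully open).
Only numpy, scipy, OpenCV 4.12 (cv2) and the standard library are available. Lean on these libraries where they do the work, as an engineer would, in place of code of your own. Each camera call takes 0.05 s, during which the arm holds its last target.

## Working session

There is one attempt and no reset: what is moved stays moved. The work goes in short steps, Python scripts to look and compute and a tool call to move; the robot and the scene stay as the last step left them, time stands still between calls to the robot, and variables do not carry over. Pictures are saved under pics/ and viewed, and the job is handed in when it is done.

Besides the shell and the picture viewer there is one more tool, called after "Emit:" in YAML: its name, and indented under it one key for each argument. send_rows: Moves the arm, as the interface text tells. Its arguments: {"type":"object","properties":{"series":{"type":"array","items":{"type":"object","properties":{"fingers":{"type":"number"},"dx":{"type":"number"},"dy":{"type":"number"},"dz":{"type":"number"},"wx":{"type":"number"},"wy":{"type":"number"},"wz":{"type":"number"}}}},"newtons":{"type":"number"}},"required":["series"]}

```bash
ls; mkdir -p pics
python3 - <<'E'
from plant import get_obs, vision, ticket, r
import cv2,numpy as np
print(get_obs()); print(r.grip_point_offset)
for n in("side","top"):
    p,d=vision.get_image(n); np.savez(f"pics/{n}0.npz",p=p,d=d); cv2.imwrite(f"pics/{n}0.png",p); print(n,vision.camera_info(n))
E
```

```text
pics
{'t': 0.0, 'joint_positions': array([-1.36150785e+00,  3.07573855e-01,  1.50768377e+00, -3.10516832e-05,
        1.32842943e+00, -7.34977623e-02]), 'joint_vel': array([ 4.90188653e-05, -9.38858289e-04, -1.10148454e-03,  1.04070730e-03,
       -8.27370299e-05,  3.63845845e-04]), 'effort': array([ 2.92428913e-04, -4.57553673e+01, -2.51917112e+01, -2.37338882e-04,
        1.33299379e-02, -2.46038769e-05]), 'eef_pos': array([ 0.16026131, -0.55146925,  0.23037666]), 'orientation': array([-0.29482282,  2.07207703, -2.0677125 ]), 'wrist_force': array([-0.34908966,  0.77253372, -0.35871053]), 'moment': array([-0.00728748, -0.00143447,  0.02010531]), 'width': 1.0010521571048434}
-0.0187
side {'fov_y': 45.722521444668196, 'cx': 324.9211529298687, 'cy': 205.45909425400183, 'extrinsics': array([[-0.7289262 ,  0.3505055 , -0.58805823, -0.19791832],
       [-0.68450759, -0.38666881,  0.61801018,  0.76179246],
       [-0.01076781,  0.85301414,  0.5217767 ,  0.79296498],
       [ 0.        ,  0.        ,  0.        ,  1.        ]])}
top {'fov_y': 51.8719041756946, 'cx': 317.3333633353857, 'cy': 200.98416170392528, 'extrinsics': array([[ 0.01556386,  0.99764539, -0.06679405,  0.46422886],
       [-0.9997027 ,  0.01427239, -0.01976896, -0.02464366],
       [-0.01876911,  0.06708187,  0.99757092,  1.49382697],
       [ 0.        ,  0.        ,  0.        ,  1.        ]])}
```

View pics/side0.png

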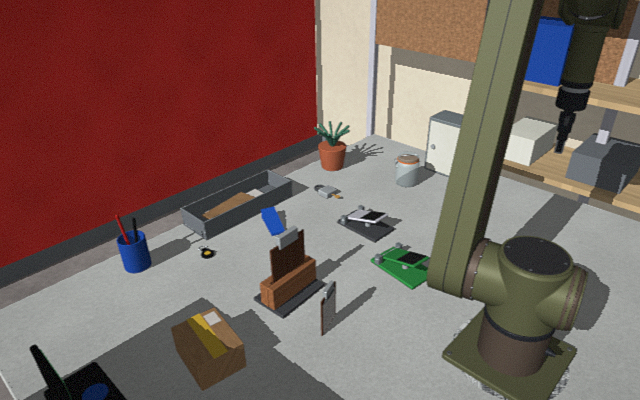

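View pics/top0.png

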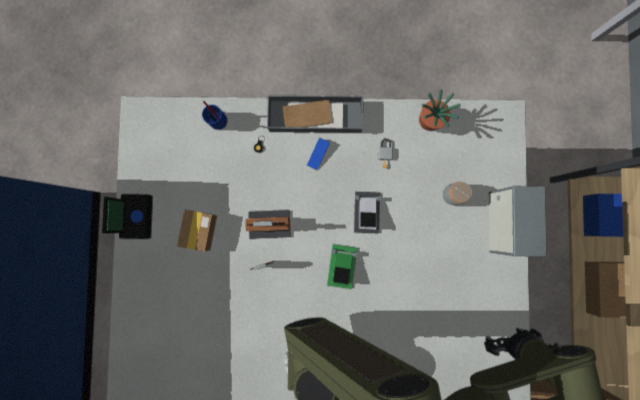

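The side view shows the large board in the rack at about (288,262), with the small look-alike board at (326,308). The silver treadle is at (367,220) and the green one at (402,263). In the top view the rack is at (269,223) and the silver treadle at (368,212).

```bash
cat > h.py <<'E'
import numpy as np,cv2
from plant import get_obs, vision, r
def K(n):
    c=vision.camera_info(n); f=200/np.tan(np.radians(c['fov_y']/2)); return f,c['cx'],c['cy'],np.array(c['extrinsics'])
def cloud(n,d):
    f,cx,cy,T=K(n); v,u=np.mgrid[0:400,0:640]
    P=np.stack([(u-cx)/f*d,-(v-cy)/f*d,-d],-1); return P@T[:3,:3].T+T[:3,3]
def ray(n,u,v):
    f,cx,cy,T=K(n); return T[:3,3],T[:3,:3]@np.array([(u-cx)/f,-(v-cy)/f,-1])
def onz(n,u,v,z):
    o,d=ray(n,u,v); return o+d*(z-o[2])/d[2]
def proj(n,p):
    f,cx,cy,T=K(n); q=T[:3,:3].T@(np.array(p)-T[:3,3]); return cx-f*q[0]/q[2],cy+f*q[1]/q[2]
def tri(u1,v1,u2,v2):
    (o1,d1),(o2,d2)=ray('side',u1,v1),ray('top',u2,v2)
    A=np.stack([d1,-d2],1); s=np.linalg.lstsq(A,o2-o1,rcond=None)[0]
    a,b=o1+s[0]*d1,o2+s[1]*d2; return (a+b)/2,np.linalg.norm(a-b)
E
python3 - <<'E'
from h import *
for n,pts in(("side",[(150,290),(300,370),(420,220),(250,270),(380,340),(200,250),(480,200)]),("top",[(160,140),(300,190),(420,250),(480,130),(150,300),(270,350),(300,300)])):
    z=np.load(f"pics/{n}0.npz"); C=cloud(n,z['d'])
    for u,v in pts: print(n,u,v,C[v,u].round(4))
    b={"side":(230,190,430,350),"top":(230,180,400,300)}[n]
    p=z['p'][b[1]:b[3],b[0]:b[2]]; cv2.imwrite(f"pics/{n}crop.png",cv2.resize(p,None,fx=4,fy=4,interpolation=cv2.INTER_CUBIC)[:600,:800])
E
```

```text
side 150 290 [0.739  0.4119 0.0029]
side 300 370 [ 0.2933  0.3259 -0.0022]
side 420 220 [ 0.4243 -0.3108 -0.0007]
side 250 270 [ 0.6218  0.1899 -0.0026]
side 380 340 [ 0.2215  0.1516 -0.0011]
side 200 250 [0.7874 0.2324 0.003 ]
side 480 200 [0.1035 0.0409 0.3539]
top 160 140 [0.782  0.5908 0.0016]
top 300 190 [0.6032 0.0686 0.0037]
top 420 250 [ 0.3925 -0.369  -0.0087]
top 480 130 [ 0.832  -0.5846  0.0034]
top 150 300 [ 0.1964  0.6059 -0.0055]
top 270 350 [0.0309 0.1649 0.0035]
top 300 300 [ 0.2068  0.0618 -0.0039]
```

View pics/sidecrop.png

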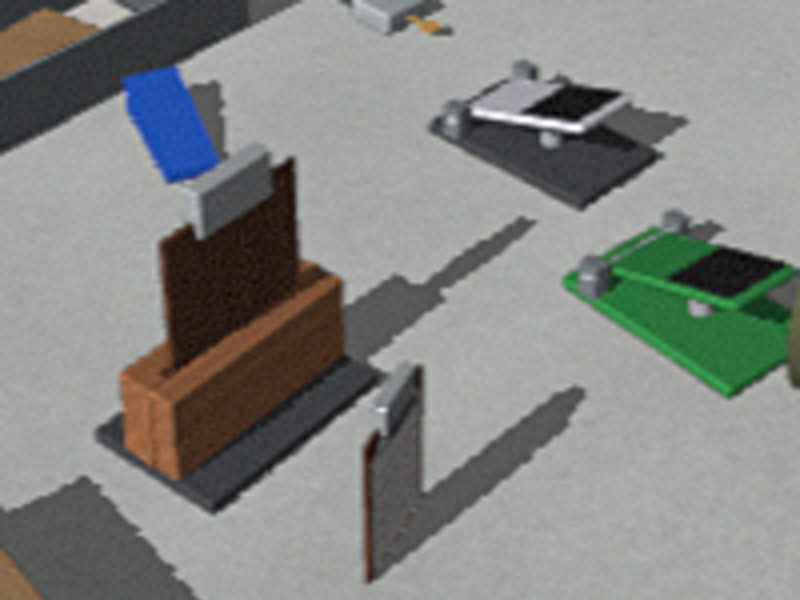

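View pics/topcrop.png

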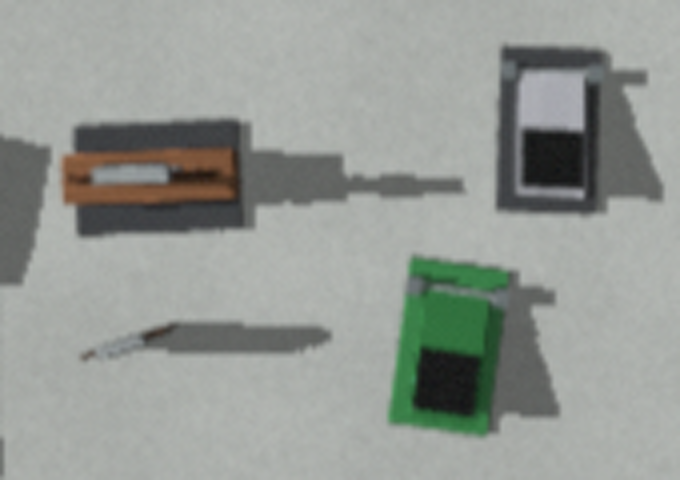

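Run:
```python
from h import *
S=np.load("pics/side0.npz");T=np.load("pics/top0.npz");D={'side':S,'top':T}
C={n:cloud(n,D[n]['d']) for n in D}
def mask(n,box,f):
    m=np.zeros((400,640),np.uint8); x0,y0,x1,y1=box; q=D[n]['p'][y0:y1,x0:x1].astype(int); m[y0:y1,x0:x1]=f(q)
    k,l,s,c=cv2.connectedComponentsWithStats(m); i=1+s[1:,4].argmax(); return (l==i),c[i],s[i]
bk=lambda q:q.max(2)<35
a,ca,sa=mask('side',(355,205,392,224),bk); b,cb,sb=mask('top',(355,208,382,230),bk)
print('pad',ca,sa,cb,sb,tri(*ca,*cb)); print(C['side'][a].mean(0),C['top'][b].mean(0))
r_=cv2.minAreaRect(np.argwhere(b)[:,::-1].astype(np.float32)); print(r_)
# plate/base direction in top
g=lambda q:(q.min(2)>65)&(q.max(2)-q.min(2)<40)
# rack wood
w=lambda q:(q[...,2]>q[...,0]+45)&(q[...,2]>90)
m,c,s=mask('top',(240,205,300,245),w); R=cv2.minAreaRect(np.argwhere(m)[:,::-1].astype(np.float32)); print('wood',c,s,R)
for p in cv2.boxPoints(R): print(p,onz('top',*p,.07).round(4))
cl=lambda q:(q.min(2)>95)&(q.max(2)-q.min(2)<40)
m,c,s=mask('top',(250,217,276,229),cl); R=cv2.minAreaRect(np.argwhere(m)[:,::-1].astype(np.float32)); print('cliptop',c,s,R,C['top'][m].mean(0), np.median(C['top'][m],0))
for p in cv2.boxPoints(R): print(p,onz('top',*p,.182).round(4))
# side clip by depth height
Z=C['side']
m=np.zeros((400,640),bool); m[224:262,268:308]=1; m&=Z[...,2]>.13
q=Z[m]; print('side z>.13',len(q),q.min(0),q.max(0),q.mean(0))
for n,box in(('side',(230,190,430,350)),('top',(230,180,400,300))):
    pass
# zooms
cv2.imwrite('pics/z1.png',cv2.resize(S['p'][215:315,250:340],None,fx=6,fy=6,interpolation=cv2.INTER_NEAREST))
cv2.imwrite('pics/z2.png',cv2.resize(T['p'][205:245,240:300],None,fx=10,fy=10,interpolation=cv2.INTER_NEAREST))
```

```text
pad [372.67021277 215.31914894] [362 212  22   8  94] [368.09803922 219.39215686] [362 214  13  12 153] (array([ 0.49993482, -0.17410823,  0.04841844]), np.float64(0.0026465894769901435))
[ 0.48932532 -0.15743143  0.06096798] [ 0.49885276 -0.17457171  0.05190026]
((368.0, 219.5), (11.0, 12.0), 90.0)
wood [265.81492537 224.0358209 ] [246 217  42  14 335] ((266.5069274902344, 223.66636657714844), (12.780576705932617, 41.42238998413086), 87.61405944824219)
[245.54765 218.14383] [0.4963 0.2519 0.07  ]
[286.93414 216.4194 ] [0.5044 0.1081 0.07  ]
[287.4662 229.1889] [0.4603 0.1054 0.07  ]
[246.07971 230.91333] [0.4521 0.2489 0.07  ]
cliptop [262.23333333 223.11111111] [253 221  19   5  90] ((262.0, 223.0), (4.0, 18.0), 90.0) [0.47857499 0.1759018  0.18300866] [0.47889764 0.17860625 0.18090101]
[253. 221.] [0.485 0.206 0.182]
[271. 221.] [0.4859 0.1484 0.182 ]
[271. 225.] [0.4731 0.1481 0.182 ]
[253. 225.] [0.4722 0.2057 0.182 ]
side z>.13 634 [-0.19791832  0.12504527  0.13007984] [0.4865263  0.76179246 0.79296498] [0.47193631 0.18817244 0.16080059]
```

View pics/z1.png

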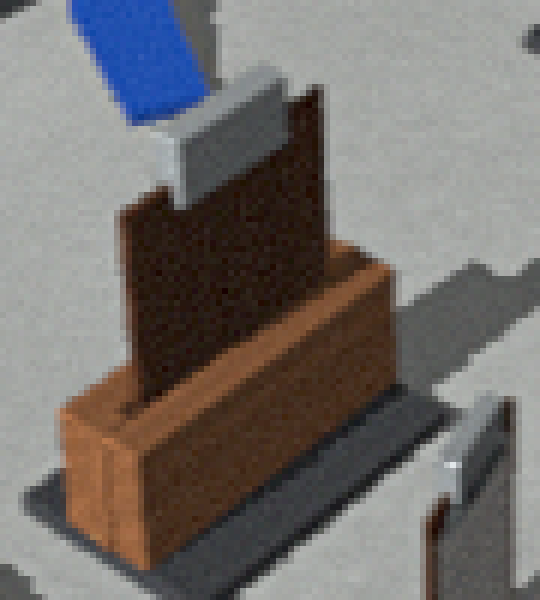

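View pics/z2.png

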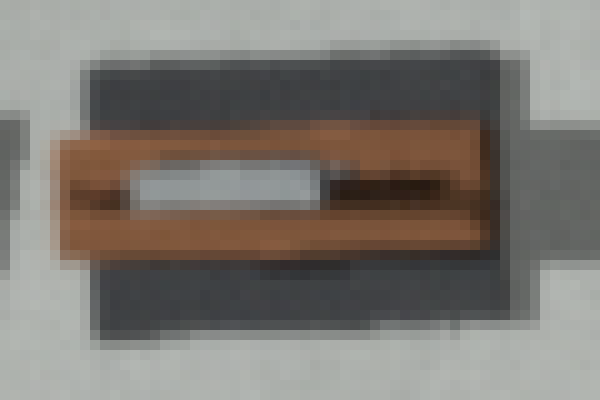

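Run:
```python
from h import *
from scipy.spatial.transform import Rotation as R
print([a for a in dir(r) if a[0]!='_'])
o=get_obs(); M=R.from_rotvec(o['orientation']).as_matrix(); print(M.round(3))
print('cliptop tri',tri(286.6,231.6,262,223))
S=np.load("pics/side0.npz");C=cloud('side',S['d']);p=S['p'].astype(int)
# board back face: polygon interior in side image from zoom
poly=np.array([[135,215],[180,210],[285,150],[300,110],[318,100],[318,275],[145,385]])/6+[250,215]
m=np.zeros((400,640),np.uint8); cv2.fillPoly(m,[poly.round().astype(np.int32)],1); m=(m>0)&(p.max(2)<75)
q=C[m]; c=np.median(q,0); 
A=np.c_[q[:,1],q[:,2],np.ones(len(q))]; k=np.ones(len(q),bool)
for _ in range(4):
    s=np.linalg.lstsq(A[k],q[k,0],rcond=None)[0]; e=q[:,0]-A@s; k=abs(e)<.006
print('back x = a*y+b*z+c',s,k.sum(),len(q),e[k].std(), 'y range',np.percentile(q[k,1],[1,99]))
print('x at y .178,z.166', s@[.178,.166,1])
# wood robot side face
T=np.load("pics/top0.npz")
for n,z in (('rack slot line ends',.07),):
    print(onz('top',245.5,224.6,.07),onz('top',287,222.8,.07))
for u,v in [(253,221),(253,225),(271.5,221),(271.5,225)]: print(onz('top',u,v,.182))
# treadle base edges in top (crop/4)
for u,v in [(505,47),(498,210),(605,52),(600,212)]: print('base',onz('top',u/4+230-.4,v/4+180-.4,.008))
# side pixel check of board corners
for u,v in [(120,213),(322,88),(140,408)]: 
    print('corner',C[int(v/6+215)+1,int(u/6+250)+(1 if u<200 else -1)])
```

```text
['Unreachable', 'grip_point_offset']
[[-0.96  -0.     0.279]
 [-0.279  0.002 -0.96 ]
 [-0.    -1.    -0.002]]
cliptop tri (array([0.47921056, 0.17744668, 0.18012033]), np.float64(0.0003704777285959299))
back x = a*y+b*z+c [-0.05789429 -0.0038325   0.48734606] 836 837 0.0011816753028049962 y range [0.12737738 0.22992302]
x at y .178,z.166 0.47640468520788853
[0.47390434 0.25149028 0.07      ] [0.48234499 0.10745418 0.07      ]
[0.48499979 0.20602747 0.182     ]
[0.47223767 0.20569435 0.182     ]
[0.48590189 0.14676021 0.182     ]
[0.47314997 0.14646607 0.182     ]
base [ 0.600673   -0.13414442  0.008     ]
base [ 0.45342586 -0.12922681  0.008     ]
base [ 0.5973866  -0.22444474  0.008     ]
base [ 0.45307294 -0.2207208   0.008     ]
corner [0.47151634 0.23331803 0.16010778]
corner [0.47912822 0.12974034 0.16040237]
corner [0.46442751 0.2385678  0.07227182]
```

Emit:
send_rows:
  series:
    - {"wy": -1, "fingers": 1}
    - {"wy": -1, "fingers": 1}
    - {"wy": -1, "fingers": 1}
    - {"wy": -1, "fingers": 1}
    - {"wy": -1, "fingers": 1}
    - {"wy": -1, "fingers": 1}
    - {"wy": -1, "fingers": 1}
    - {"wy": -1, "fingers": 1}
    - {"wy": -1, "fingers": 1}
    - {"wy": -1, "fingers": 1}
    - {"wy": -1, "fingers": 1}
    - {"wy": -1, "fingers": 1}
  newtons: 60

```text
$.series[0]: bad value
```

Emit:
send_rows:
  series:
    - {"dx": 0, "dy": 0, "dz": 0, "wx": 0, "wy": -0.9, "wz": 0, "fingers": 1}
  newtons: 60

```text
t: 0.2
eef_pos: [0.1602, -0.5512, 0.2299]
orientation: [-0.386, 2.017, -2.011]
wrist_force: [0.1, -0.8, 0.4]
width: 0.856
```

Emit:
send_rows:
  series:
    - {"dx": 0, "dy": 0, "dz": 0, "wx": 0, "wy": -1, "wz": 0, "fingers": 1}
    - {"dx": 0, "dy": 0, "dz": 0, "wx": 0, "wy": -1, "wz": 0, "fingers": 1}
    - {"dx": 0, "dy": 0, "dz": 0, "wx": 0, "wy": -1, "wz": 0, "fingers": 1}
    - {"dx": 0, "dy": 0, "dz": 0, "wx": 0, "wy": -1, "wz": 0, "fingers": 1}
    - {"dx": 0, "dy": 0, "dz": 0, "wx": 0, "wy": -1, "wz": 0, "fingers": 1}
    - {"dx": 0, "dy": 0, "dz": 0, "wx": 0, "wy": -1, "wz": 0, "fingers": 1}
    - {"dx": 0, "dy": 0, "dz": 0, "wx": 0, "wy": -1, "wz": 0, "fingers": 1}
    - {"dx": 0, "dy": 0, "dz": 0, "wx": 0, "wy": -1, "wz": 0, "fingers": 1}
    - {"dx": 0, "dy": 0, "dz": 0, "wx": 0, "wy": -1, "wz": 0, "fingers": 1}
    - {"dx": 0, "dy": 0, "dz": 0, "wx": 0, "wy": -1, "wz": 0, "fingers": 1}
    - {"dx": 0, "dy": 0, "dz": 0, "wx": 0, "wy": -1, "wz": 0, "fingers": 1}
    - {"dx": 0, "dy": 0, "dz": 0, "wx": 0, "wy": -1, "wz": 0, "fingers": 1}

```text
t: 1.4
eef_pos: [0.1591, -0.5459, 0.223]
orientation: [-1.251, 1.132, -1.107]
wrist_force: [0.5, 0.7, 0.8]
width: -0.002
```

```bash
cat >> h.py <<'E'
from scipy.spatial.transform import Rotation as Ro
def tgt(p,ypr=None):
    """world target p, optional rotation matrix; prints tool-frame shift mm & turn units"""
    o=get_obs(); M=Ro.from_rotvec(o['orientation']); d=M.inv().apply(np.array(p)-o['eef_pos'])*1000
    print('t',round(o['t'],2),'pos',o['eef_pos'].round(4),'shift',d.round(1),'F',o['wrist_force'].round(1),'w',round(o['width'],3),'q',o['joint_positions'].round(2))
    print('axes',M.as_matrix().round(3).tolist())
    if ypr is not None: print('turn units',((M.inv()*Ro.from_matrix(ypr)).as_rotvec(degrees=True)/6).round(2))
def down(yaw):
    c,s=np.cos(np.radians(yaw)),np.sin(np.radians(yaw)); z=np.array([c,s,0]);y=np.array([0,0,-1.]);return np.stack([np.cross(y,z),y,z],1)
E
python3 -c "
from h import *
tgt([.4995,-.1745,.10],down(3.3))"
```

```text
t 1.4 pos [ 0.1591 -0.5459  0.223 ] shift [-326.3  128.3  382.1] F [0.5 0.7 0.8] w -0.002 q [-1.36  0.31  1.52 -0.    1.33 -1.48]
axes [[0.118, -0.004, 0.993], [-0.993, 0.018, 0.118], [-0.018, -1.0, -0.002]]
turn units [ 0.02  0.58 -0.18]
```

Emit:
send_rows:
  series:
    - {"dx": -31, "dy": 0, "dz": 37, "wx": 0, "wy": 0.6, "wz": -0.2, "fingers": 1}
    - {"dx": -31, "dy": 0, "dz": 37, "wx": 0, "wy": 0, "wz": 0, "fingers": 1}
    - {"dx": -31, "dy": 0, "dz": 37, "wx": 0, "wy": 0, "wz": 0, "fingers": 1}
    - {"dx": -31, "dy": 0, "dz": 37, "wx": 0, "wy": 0, "wz": 0, "fingers": 1}
    - {"dx": -31, "dy": 0, "dz": 37, "wx": 0, "wy": 0, "wz": 0, "fingers": 1}
    - {"dx": -31, "dy": 0, "dz": 37, "wx": 0, "wy": 0, "wz": 0, "fingers": 1}
    - {"dx": -31, "dy": 0, "dz": 37, "wx": 0, "wy": 0, "wz": 0, "fingers": 1}
    - {"dx": -31, "dy": 0, "dz": 37, "wx": 0, "wy": 0, "wz": 0, "fingers": 1}

```text
t: 2.2
eef_pos: [0.4427, -0.2761, 0.218]
orientation: [-1.236, 1.18, -1.176]
wrist_force: [0.7, -0.9, -0.6]
width: -0.006
```

```bash
python3 -c "
from h import *
tgt([.4995,-.1745,.10],down(3.3))"
```

```text
t 2.2 pos [ 0.4427 -0.2761  0.218 ] shift [-99.4 117.4  61.8] F [ 0.7 -0.9 -0.6] w -0.006 q [-0.63  0.25  1.63 -0.01  1.27 -0.68]
axes [[0.044, -0.006, 0.999], [-0.999, -0.003, 0.044], [0.003, -1.0, -0.006]]
turn units [ 0.05 -0.13  0.02]
```

Emit:
send_rows:
  series:
    - {"dx": -33, "dy": 10, "dz": 20, "wx": 0, "wy": -0.1, "wz": 0, "fingers": 1}
    - {"dx": -33, "dy": 20, "dz": 20, "wx": 0, "wy": 0, "wz": 0, "fingers": 1}
    - {"dx": -33, "dy": 30, "dz": 20, "wx": 0, "wy": 0, "wz": 0, "fingers": 1}
    - {"dx": 0, "dy": 30, "dz": 0, "wx": 0, "wy": 0, "wz": 0, "fingers": 1}
    - {"dx": 0, "dy": 20, "dz": 0, "wx": 0, "wy": 0, "wz": 0, "fingers": 1}

```text
t: 2.7
eef_pos: [0.5074, -0.1658, 0.1069]
orientation: [-1.239, 1.156, -1.169]
wrist_force: [0.0, 0.6, -0.0]
width: -0.001
```

```bash
python3 -c "
from h import *
tgt([.4995,-.1745,.053],down(3.3))
p,d=vision.get_image('side'); cv2.imwrite('pics/s1.png',cv2.resize(p[100:260,300:460],None,fx=3.7,fy=3.7))"
```

```text
t 2.7 pos [ 0.5074 -0.1658  0.1069] shift [ 7.8 53.9 -8.7] F [ 0.   0.6 -0. ] w -0.001 q [-0.39  0.37  1.76 -0.    1.   -0.45]
axes [[0.064, 0.005, 0.998], [-0.998, -0.006, 0.064], [0.006, -1.0, 0.005]]
turn units [-0.05  0.06  0.06]
```

View pics/s1.png

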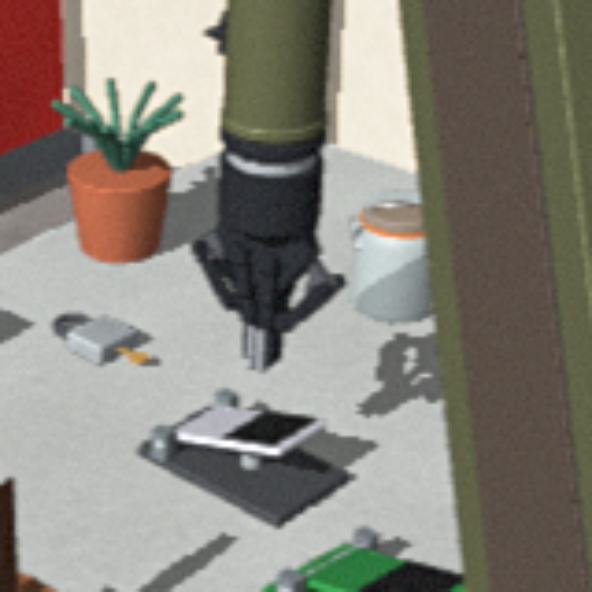

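The closed fingers (260,365 in the crop) hang above the silver treadle's black pad (275,427).

Emit:
send_rows:
  series:
    - {"dx": 8, "dy": 15, "dz": -10, "wx": 0, "wy": 0, "wz": 0, "fingers": 1}
    - {"dx": 0, "dy": 20, "dz": 0, "wx": 0, "wy": 0, "wz": 0, "fingers": 1}
    - {"dx": 0, "dy": 14, "dz": 0, "wx": 0, "wy": 0, "wz": 0, "fingers": 1}
    - {"dx": 0, "dy": 5, "dz": 0, "wx": 0, "wy": 0, "wz": 0, "fingers": 1}

```text
t: 3.15
eef_pos: [0.4953, -0.1739, 0.0485]
orientation: [-1.242, 1.162, -1.163]
wrist_force: [-1.2, 0.8, 2.2]
width: 0.005
```

```bash
python3 -c "
from h import *
tgt([.495,-.1745,.031],down(3.3))"
```

```text
t 3.15 pos [ 0.4953 -0.1739  0.0485] shift [ 0.5 17.5 -0.4] F [-1.2  0.8  2.2] w 0.005 q [-0.42  0.45  1.84 -0.    0.86 -0.48]
axes [[0.064, -0.002, 0.998], [-0.998, -0.003, 0.064], [0.003, -1.0, -0.002]]
turn units [0.02 0.06 0.02]
```

Contact. I'm pressing gently to the stop.

Emit:
send_rows:
  series:
    - {"dx": 0, "dy": 7, "dz": -1, "wx": 0, "wy": 0, "wz": 0, "fingers": 1}
    - {"dx": 0, "dy": 6, "dz": -1, "wx": 0, "wy": 0, "wz": 0, "fingers": 1}
    - {"dx": 0, "dy": 4, "dz": -1, "wx": 0, "wy": 0, "wz": 0, "fingers": 1}
    - {"dx": 0, "dy": 1, "dz": 0, "wx": 0, "wy": 0, "wz": 0, "fingers": 1}

```text
t: 3.55
eef_pos: [0.4928, -0.1742, 0.0314]
orientation: [-1.24, 1.162, -1.164]
wrist_force: [-2.3, 1.1, 7.3]
width: 0.001
```

Emit:
send_rows:
  series:
    - {"dx": 0, "dy": 2, "dz": 0, "wx": 0, "wy": 0, "wz": 0, "fingers": 1}
    - {"dx": 0, "dy": 2, "dz": 0, "wx": 0, "wy": 0, "wz": 0, "fingers": 1}

```text
t: 3.75
eef_pos: [0.4928, -0.1742, 0.0304]
orientation: [-1.24, 1.161, -1.165]
wrist_force: [-6.0, 2.5, 24.0]
width: 0.0
```

The force jumped to 24 N with almost no travel at z≈30.4 mm, so the plate is on its stop. I'm taking a quick picture, then releasing.

```bash
python3 -c "
from h import *
p,d=vision.get_image('side'); cv2.imwrite('pics/s2.png',cv2.resize(p[160:260,320:440],None,fx=5,fy=5)); tgt([.495,-.1745,.031])"
```

```text
t 3.8 pos [ 0.4928 -0.1742  0.0306] shift [ 0.4 -0.4  2.2] F [-4.2  2.8 20.8] w 0.002 q [-0.42  0.47  1.86 -0.    0.81 -0.48]
axes [[0.063, 0.001, 0.998], [-0.998, -0.003, 0.063], [0.003, -1.0, 0.001]]
```

View pics/s2.png

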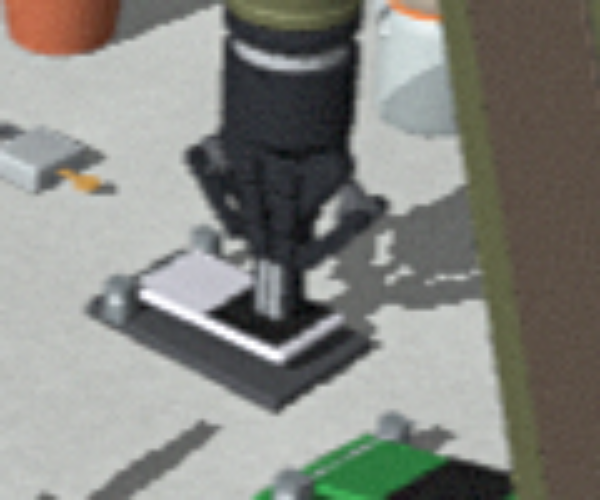

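Emit:
send_rows:
  series:
    - {"dx": 0, "dy": -8, "dz": 0, "wx": 0, "wy": 0, "wz": 0, "fingers": 1}
    - {"dx": 0, "dy": -20, "dz": 0, "wx": 0, "wy": 0, "wz": 0, "fingers": 1}
    - {"dx": 0, "dy": -40, "dz": 0, "wx": 0, "wy": 0, "wz": 0, "fingers": 1}
    - {"dx": 0, "dy": -50, "dz": 0, "wx": 0, "wy": 0, "wz": 0, "fingers": 0}
    - {"dx": 0, "dy": -50, "dz": 0, "wx": 0, "wy": 0, "wz": 0, "fingers": 0}
    - {"dx": 0, "dy": -50, "dz": 0, "wx": 0, "wy": 0, "wz": 0, "fingers": 0}
    - {"dx": 0, "dy": -30, "dz": 0, "wx": 0, "wy": 0, "wz": 0, "fingers": 0}

```text
t: 4.5
eef_pos: [0.4916, -0.1741, 0.2849]
orientation: [-1.243, 1.16, -1.166]
wrist_force: [1.8, 0.5, -0.7]
width: 0.678
```

```bash
python3 -c "
from h import *
p,d=vision.get_image('side'); cv2.imwrite('pics/s3.png',cv2.resize(p[140:260,320:440],None,fx=5,fy=5)); tgt([.479,.178,.29],down(3.3))"
```

```text
t 4.55 pos [ 0.494  -0.1752  0.2895] shift [-353.4   -3.6    7.5] F [ 2.2 -1.   3.3] w 0.763 q [-0.42  0.19  1.52 -0.    1.42 -0.48]
axes [[0.063, 0.007, 0.998], [-0.998, -0.008, 0.064], [0.009, -1.0, 0.007]]
turn units [-0.06  0.06  0.08]
```

View pics/s3.png

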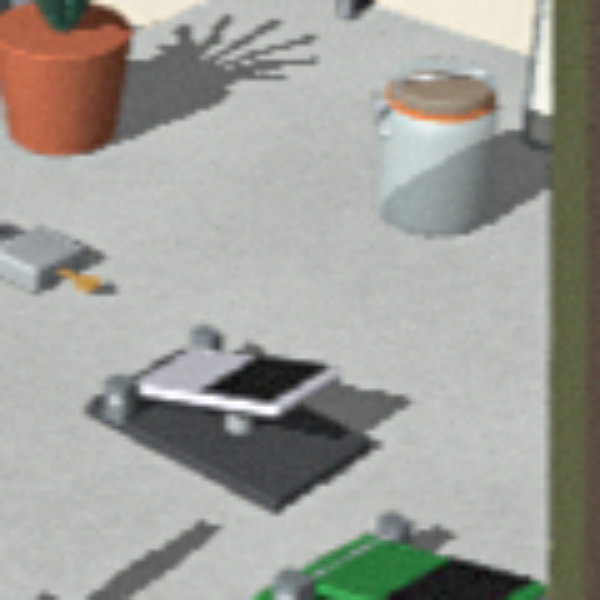

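The first picture shows the plate down flat on its base, and the second shows it sprung back up. Next I move over the clip.

Emit:
send_rows:
  series:
    - {"dx": -40, "dy": 0, "dz": 1, "wx": 0, "wy": 0, "wz": 0, "fingers": 0}
    - {"dx": -45, "dy": 0, "dz": 1, "wx": 0, "wy": 0, "wz": 0, "fingers": 0}
    - {"dx": -45, "dy": 0, "dz": 1, "wx": 0, "wy": 0, "wz": 0, "fingers": 0}
    - {"dx": -45, "dy": 0, "dz": 1, "wx": 0, "wy": 0, "wz": 0, "fingers": 0}
    - {"dx": -45, "dy": 0, "dz": 1, "wx": 0, "wy": 0, "wz": 0, "fingers": 0}
    - {"dx": -45, "dy": 0, "dz": 1, "wx": 0, "wy": 0, "wz": 0, "fingers": 0}
    - {"dx": -45, "dy": 0, "dz": 1, "wx": 0, "wy": 0, "wz": 0, "fingers": 0}
    - {"dx": -30, "dy": 0, "dz": 0, "wx": 0, "wy": 0, "wz": 0, "fingers": 0}
    - {"dx": 0, "dy": 0, "dz": 0, "wx": 0, "wy": 0, "wz": 0, "fingers": 0}

```text
t: 5.45
eef_pos: [0.4842, 0.1719, 0.2883]
orientation: [-1.23, 1.141, -1.191]
wrist_force: [0.6, -0.2, -0.1]
width: 1.003
```

```bash
python3 -c "
from h import *
tgt([.479,.178,.22],down(3.3))"
```

```text
t 5.45 pos [0.4842 0.1719 0.2883] shift [-7.6 68.  -6.5] F [ 0.6 -0.2 -0.1] w 1.003 q [ 0.28  0.17  1.55 -0.02  1.4   0.22]
axes [[0.057, 0.025, 0.998], [-0.998, -0.016, 0.057], [0.018, -1.0, 0.024]]
turn units [-0.23 -0.01  0.17]
```

Emit:
send_rows:
  series:
    - {"dx": -6, "dy": 10, "dz": -6, "wx": -0.2, "wy": 0, "wz": 0.2, "fingers": 0}
    - {"dx": 0, "dy": 25, "dz": 0, "wx": 0, "wy": 0, "wz": 0, "fingers": 0}
    - {"dx": 0, "dy": 25, "dz": 0, "wx": 0, "wy": 0, "wz": 0, "fingers": 0}
    - {"dx": 0, "dy": 5, "dz": 0, "wx": 0, "wy": 0, "wz": 0, "fingers": 0}

```text
t: 5.85
eef_pos: [0.4778, 0.1762, 0.2204]
orientation: [-1.23, 1.168, -1.165]
wrist_force: [-0.5, -0.5, -0.1]
width: 0.998
```

```bash
python3 -c "
from h import *
tgt([.479,.178,.152],down(3.3))
p,d=vision.get_image('side'); cv2.imwrite('pics/s4.png',cv2.resize(p[170:320,220:380],None,fx=3.9,fy=3.9))
p,d=vision.get_image('top'); cv2.imwrite('pics/t4.png',cv2.resize(p[190:260,220:320],None,fx=6,fy=6))"
```

```text
t 5.85 pos [0.4778 0.1762 0.2204] shift [-1.4 68.4  1.1] F [-0.5 -0.5 -0.1] w 0.998 q [0.27 0.22 1.66 0.   1.26 0.21]
axes [[0.057, 0.002, 0.998], [-0.998, 0.005, 0.057], [-0.005, -1.0, 0.003]]
turn units [-0.03 -0.   -0.05]
```

View pics/s4.png

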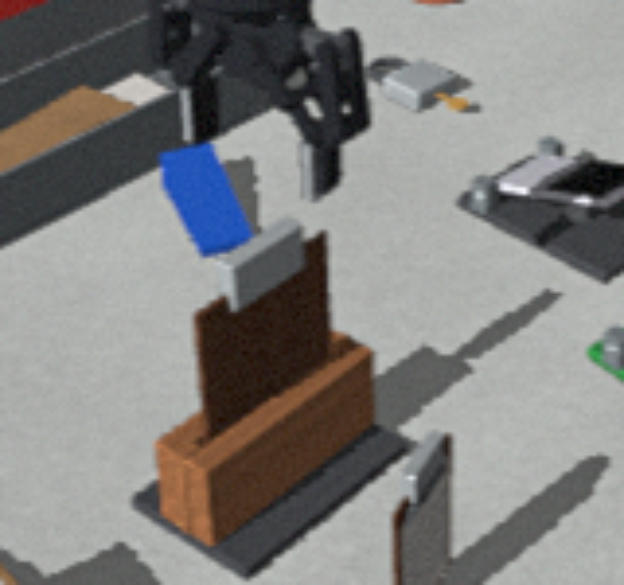

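View pics/t4.png

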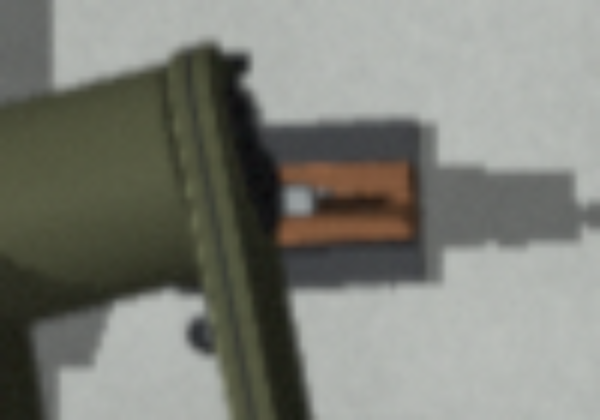

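The side view shows the open fingers (crop 200,105 and 320,165) straddling the line above the clip (265,260). I'm descending.

Emit:
send_rows:
  series:
    - {"dx": -1, "dy": 18, "dz": 1, "wx": 0, "wy": 0, "wz": 0, "fingers": 0}
    - {"dx": 0, "dy": 20, "dz": 0, "wx": 0, "wy": 0, "wz": 0, "fingers": 0}
    - {"dx": 0, "dy": 18, "dz": 0, "wx": 0, "wy": 0, "wz": 0, "fingers": 0}
    - {"dx": 0, "dy": 8, "dz": 0, "wx": 0, "wy": 0, "wz": 0, "fingers": 0}
    - {"dx": 0, "dy": 0, "dz": 0, "wx": 0, "wy": 0, "wz": 0, "fingers": 0}

```text
t: 6.45
eef_pos: [0.4864, 0.1762, 0.1626]
orientation: [-1.214, 1.163, -1.173]
wrist_force: [-0.4, -0.6, 0.2]
width: 1.001
```

```bash
python3 -c "
from h import *
tgt([.479,.178,.152],down(3.3))
p,d=vision.get_image('side'); cv2.imwrite('pics/s5.png',cv2.resize(p[190:290,240:340],None,fx=5,fy=5))"
```

```text
t 6.45 pos [0.4864 0.1762 0.1626] shift [-2.1 10.5 -7.5] F [-0.4 -0.6  0.2] w 1.001 q [0.26 0.28 1.74 0.01 1.1  0.21]
axes [[0.052, 0.016, 0.999], [-0.999, 0.009, 0.051], [-0.008, -1.0, 0.017]]
turn units [-0.16 -0.06 -0.08]
```

View pics/s5.png

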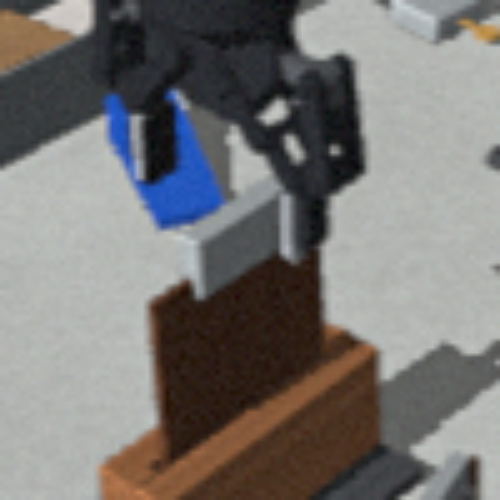

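Emit:
send_rows:
  series:
    - {"dx": -1, "dy": 3, "dz": -7, "wx": -0.2, "wy": 0, "wz": 0, "fingers": 0}
    - {"dx": 0, "dy": 5, "dz": 0, "wx": 0, "wy": 0, "wz": 0, "fingers": 0}
    - {"dx": 0, "dy": 3, "dz": 0, "wx": 0, "wy": 0, "wz": 0, "fingers": 0}

```text
t: 6.8
eef_pos: [0.4816, 0.1775, 0.1546]
orientation: [-1.225, 1.176, -1.165]
wrist_force: [0.1, 0.7, -0.3]
width: 1.001
```

```bash
python3 -c "
from h import *
tgt([.479,.178,.152],down(3.3))"
```

```text
t 6.8 pos [0.4816 0.1775 0.1546] shift [-0.6  2.6 -2.6] F [ 0.1  0.7 -0.3] w 1.001 q [0.26 0.29 1.74 0.01 1.1  0.21]
axes [[0.051, 0.001, 0.999], [-0.999, 0.01, 0.051], [-0.01, -1.0, 0.001]]
turn units [-0.01 -0.06 -0.1 ]
```

Emit:
send_rows:
  series:
    - {"dx": 0, "dy": 2, "dz": -3, "wx": 0, "wy": -0.1, "wz": -0.1, "fingers": 0}
    - {"dx": 0, "dy": 0, "dz": 0, "wx": 0, "wy": 0, "wz": 0, "fingers": 0.4}
    - {"dx": 0, "dy": 0, "dz": 0, "wx": 0, "wy": 0, "wz": 0, "fingers": 0.6}
    - {"dx": 0, "dy": 0, "dz": 0, "wx": 0, "wy": 0, "wz": 0, "fingers": 0.7}
  newtons: 40

```text
t: 7.2
eef_pos: [0.4782, 0.1777, 0.1525]
orientation: [-1.238, 1.161, -1.164]
wrist_force: [0.2, -1.0, -0.5]
width: 0.514
```

```bash
python3 -c "
from h import *
tgt([.479,.178,.152],down(3.3))
p,d=vision.get_image('side'); cv2.imwrite('pics/s6.png',cv2.resize(p[190:290,240:340],None,fx=5,fy=5))"
```

```text
t 7.2 pos [0.4782 0.1777 0.1525] shift [-0.3  0.5  0.9] F [ 0.2 -1.  -0.5] w 0.514 q [ 0.27  0.29  1.75 -0.    1.1   0.21]
axes [[0.063, 0.001, 0.998], [-0.998, -0.001, 0.063], [0.001, -1.0, 0.001]]
turn units [-0.01  0.05  0.01]
```

View pics/s6.png

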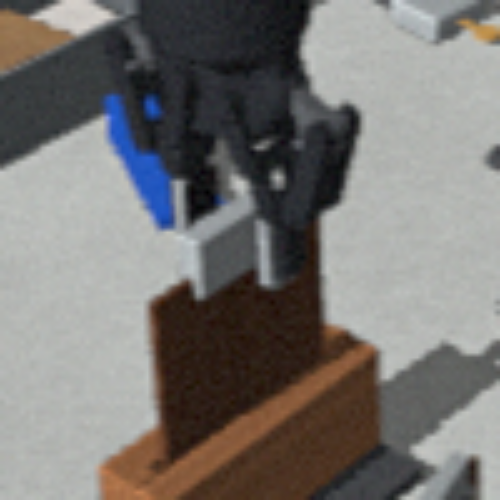

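The fingers straddle the clip with tips near its lower edge. I'm closing the grip.

Emit:
send_rows:
  series:
    - {"dx": 0, "dy": 0, "dz": 1, "wx": 0, "wy": 0, "wz": 0, "fingers": 0.8}
    - {"dx": 0, "dy": 0, "dz": 0, "wx": 0, "wy": 0, "wz": 0, "fingers": 0.9}
    - {"dx": 0, "dy": 0, "dz": 0, "wx": 0, "wy": 0, "wz": 0, "fingers": 1}
    - {"dx": 0, "dy": 0, "dz": 0, "wx": 0, "wy": 0, "wz": 0, "fingers": 1}
    - {"dx": 0, "dy": 0, "dz": 0, "wx": 0, "wy": 0, "wz": 0, "fingers": 1}
    - {"dx": 0, "dy": 0, "dz": 0, "wx": 0, "wy": 0, "wz": 0, "fingers": 1}
  newtons: 60

```text
t: 7.85
eef_pos: [0.4797, 0.1778, 0.1528]
orientation: [-1.237, 1.161, -1.164]
wrist_force: [0.8, 0.0, 0.4]
width: 0.152
```

```bash
python3 -c "
from h import *
tgt([.479,.178,.152],down(3.3))"
```

```text
t 7.85 pos [0.4797 0.1778 0.1528] shift [-0.2  0.8 -0.7] F [0.8 0.  0.4] w 0.152 q [ 0.27  0.29  1.75 -0.    1.1   0.21]
axes [[0.063, 0.002, 0.998], [-0.998, -0.001, 0.063], [0.001, -1.0, 0.002]]
turn units [-0.02  0.05  0.01]
```

Emit:
send_rows:
  series:
    - {"dx": 0, "dy": -8, "dz": 0, "wx": 0, "wy": 0, "wz": 0, "fingers": 1}
    - {"dx": 0, "dy": -10, "dz": 0, "wx": 0, "wy": 0, "wz": 0, "fingers": 1}
    - {"dx": 0, "dy": -10, "dz": 0, "wx": 0, "wy": 0, "wz": 0, "fingers": 1}

```text
t: 8.15
eef_pos: [0.4787, 0.1774, 0.1809]
orientation: [-1.241, 1.163, -1.164]
wrist_force: [0.2, -0.1, -1.5]
width: 0.154
```

```bash
python3 -c "
from h import *
tgt([.479,.178,.25],down(3.3))"
```

```text
t 8.15 pos [0.4787 0.1774 0.1809] shift [ -0.4 -69.1   0.3] F [ 0.2 -0.1 -1.5] w 0.154 q [ 0.27  0.26  1.71 -0.    1.17  0.21]
axes [[0.063, -0.001, 0.998], [-0.998, -0.002, 0.063], [0.002, -1.0, -0.001]]
turn units [0.01 0.05 0.02]
```

Smooth, with −1.5 N, which is the board's weight. I continue upward.

Emit:
send_rows:
  series:
    - {"dx": 0, "dy": -12, "dz": 0, "wx": 0, "wy": 0, "wz": 0, "fingers": 1}
    - {"dx": 0, "dy": -15, "dz": 0, "wx": 0, "wy": 0, "wz": 0, "fingers": 1}
    - {"dx": 0, "dy": -15, "dz": 0, "wx": 0, "wy": 0, "wz": 0, "fingers": 1}
    - {"dx": 0, "dy": -20, "dz": 0, "wx": 0, "wy": 0, "wz": 0, "fingers": 1}
    - {"dx": 0, "dy": -25, "dz": 0, "wx": 0, "wy": 0, "wz": 0, "fingers": 1}
    - {"dx": 0, "dy": -30, "dz": 0, "wx": 0, "wy": 0, "wz": 0, "fingers": 1}
    - {"dx": 0, "dy": -30, "dz": 0, "wx": 0, "wy": 0, "wz": 0, "fingers": 1}
    - {"dx": 0, "dy": -25, "dz": 0, "wx": 0, "wy": 0, "wz": 0, "fingers": 1}
    - {"dx": 0, "dy": 0, "dz": 0, "wx": 0, "wy": 0, "wz": 0, "fingers": 1}

```text
t: 9.05
eef_pos: [0.477, 0.1773, 0.3687]
orientation: [-1.236, 1.159, -1.165]
wrist_force: [0.6, -0.4, -1.3]
width: 0.153
```

```bash
python3 -c "
from h import *
tgt([.479,.178,.25],down(3.3))
p,d=vision.get_image('side'); cv2.imwrite('pics/s7.png',p)"
```

```text
t 9.05 pos [0.477  0.1773 0.3687] shift [ -0.7 118.7   1.5] F [ 0.6 -0.4 -1.3] w 0.153 q [ 0.27  0.13  1.4  -0.    1.61  0.21]
axes [[0.063, 0.004, 0.998], [-0.998, -0.0, 0.063], [0.001, -1.0, 0.004]]
turn units [-0.04  0.05  0.01]
```

View pics/s7.png

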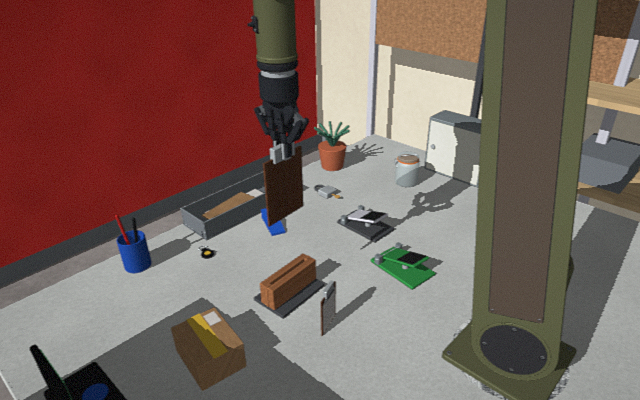

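The board is out and hanging at (285,185), clear of the rack, and the small board is untouched at (327,308). I move forward a little and then tilt.

Emit:
send_rows:
  series:
    - {"dx": 0, "dy": 0, "dz": 12, "wx": 0, "wy": 0, "wz": 0, "fingers": 1}
    - {"dx": 0, "dy": 0, "dz": 20, "wx": 0, "wy": 0, "wz": 0, "fingers": 1}
    - {"dx": 0, "dy": 0, "dz": 20, "wx": 0, "wy": 0, "wz": 0, "fingers": 1}
    - {"dx": 0, "dy": 0, "dz": 20, "wx": 0.2, "wy": 0, "wz": 0, "fingers": 1}
    - {"dx": 0, "dy": 0, "dz": 12, "wx": 0.4, "wy": 0, "wz": 0, "fingers": 1}
    - {"dx": 0, "dy": 0, "dz": 5, "wx": 0.5, "wy": 0, "wz": 0, "fingers": 1}
    - {"dx": 0, "dy": 0, "dz": 0, "wx": 0.5, "wy": 0, "wz": 0, "fingers": 1}
    - {"dx": 0, "dy": 0, "dz": 0, "wx": 0.5, "wy": 0, "wz": 0, "fingers": 1}
    - {"dx": 0, "dy": 0, "dz": 0, "wx": 0.5, "wy": 0, "wz": 0, "fingers": 1}
    - {"dx": 0, "dy": 0, "dz": 0, "wx": 0.5, "wy": 0, "wz": 0, "fingers": 1}
    - {"dx": 0, "dy": 0, "dz": 0, "wx": 0.5, "wy": 0, "wz": 0, "fingers": 1}

```text
t: 10.2
eef_pos: [0.5713, 0.1808, 0.3468]
orientation: [-0.962, 0.894, -1.313]
wrist_force: [0.4, -0.2, -1.7]
width: 0.155
```

```bash
python3 -c "
from h import *
M=down(3.3)@Ro.from_rotvec([45,0,0],degrees=True).as_matrix()
tgt([.56,.178,.36],M)"
```

```text
t 10.2 pos [0.5713 0.1808 0.3468] shift [  2.2 -16.4  -6. ] F [ 0.4 -0.2 -1.7] w 0.155 q [ 0.29  0.1   1.55 -0.1   1.14  0.25]
axes [[0.062, 0.359, 0.931], [-0.998, 0.015, 0.061], [0.008, -0.933, 0.359]]
turn units [4.   0.08 0.04]
```

Emit:
send_rows:
  series:
    - {"dx": 0, "dy": -2, "dz": 0, "wx": 0.5, "wy": 0, "wz": 0, "fingers": 1}
    - {"dx": 0, "dy": -2, "dz": 0, "wx": 0.5, "wy": 0, "wz": 0, "fingers": 1}
    - {"dx": 0, "dy": -2, "dz": 0, "wx": 0.5, "wy": 0, "wz": 0, "fingers": 1}
    - {"dx": 0, "dy": -2, "dz": 0, "wx": 0.5, "wy": 0, "wz": 0, "fingers": 1}
    - {"dx": 0, "dy": -2, "dz": 0, "wx": 0.5, "wy": 0, "wz": 0, "fingers": 1}
    - {"dx": 0, "dy": -2, "dz": 0, "wx": 0.5, "wy": 0, "wz": 0, "fingers": 1}
    - {"dx": 0, "dy": -2, "dz": 0, "wx": 0.5, "wy": 0, "wz": 0, "fingers": 1}
    - {"dx": 0, "dy": 0, "dz": 0, "wx": 0.3, "wy": 0, "wz": 0, "fingers": 1}
    - {"dx": 0, "dy": 0, "dz": 0, "wx": 0, "wy": 0, "wz": 0, "fingers": 1}

```text
t: 11.1
eef_pos: [0.5583, 0.1781, 0.3403]
orientation: [-0.665, 0.602, -1.422]
wrist_force: [-0.1, 0.0, -1.6]
width: 0.154
```

```bash
python3 -c "
from h import *
M=down(3.3)@Ro.from_rotvec([45,0,0],degrees=True).as_matrix()
tgt([.56,.178,.36],M)
for n in('side','top'):
  p,d=vision.get_image(n); cv2.imwrite(f'pics/{n}8.png',p); np.savez(f'pics/{n}8.npz',p=p,d=d)"
```

```text
t 11.1 pos [0.5583 0.1781 0.3403] shift [  0.5 -13.2  14.7] F [-0.1  0.  -1.6] w 0.154 q [ 0.38 -0.03  1.9  -0.41  0.59  0.57]
axes [[0.063, 0.683, 0.727], [-0.998, 0.032, 0.057], [0.016, -0.73, 0.684]]
turn units [0.31 0.14 0.07]
```

View pics/side8.png

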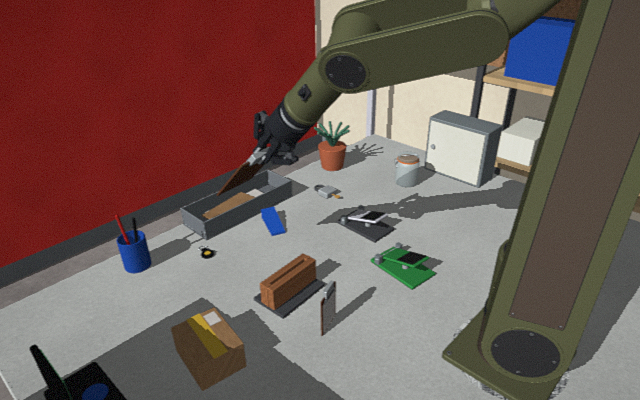

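View pics/top8.png

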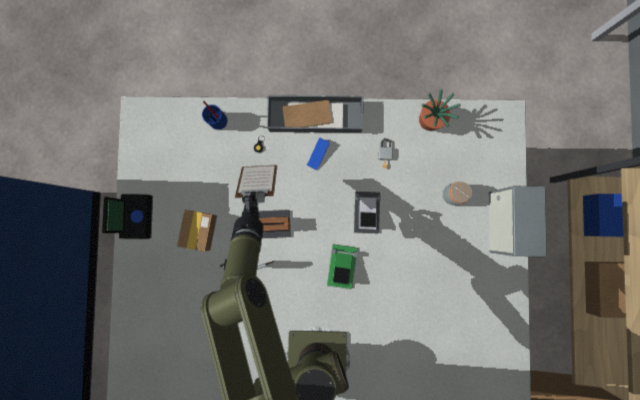

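The top view shows the paper facing up at about (257,180), ahead of the rack. The side view shows the board slanting at (243,175). Next I measure its actual tilt and lower edge.

Run:
```python
from h import *
z=np.load('pics/top8.npz'); C=cloud('top',z['d']); m=np.zeros((400,640),bool); m[163:195,232:282]=1; m&=(C[...,2]>.08)&(C[...,2]<.34)&(C[...,0]>.58)
q=C[m]; A=np.c_[q[:,:2],np.ones(len(q))]; k=np.ones(len(q),bool)
for _ in range(5):
    s=np.linalg.lstsq(A[k],q[k,2],rcond=None)[0]; e=q[:,2]-A@s; k=abs(e)<.012
n=np.array([-s[0],-s[1],1]); n/=np.linalg.norm(n); print(k.sum(),len(q),'normal',n.round(3),'tilt from flat',np.degrees(np.arccos(n[2])),'min z',np.percentile(q[k,2],[0.5,2]),'x',np.percentile(q[k,0],99),'y',np.percentile(q[k,1],[1,99]))
a=np.load('pics/top0.npz')['p'].astype(int)
d=abs(z['p'].astype(int)-a).max(2)
for nm,(x0,y0,x1,y1) in dict(parcel=(175,208,218,252),jar=(442,180,474,206),lock=(376,136,398,172),stop=(304,136,332,172),fob=(250,134,268,156),rackbase=(270,209,293,240)).items(): print(nm,(d[y0:y1,x0:x1]>60).sum())
```

```text
822 822 normal [0.727 0.053 0.685] tilt from flat 46.763217276281615 min z [0.23640398 0.23988512] x 0.6572075397275777 y [0.1253739  0.23314087]
parcel 0
jar 0
lock 0
stop 0
fob 0
rackbase 10
```

Emit:
send_rows:
  series:
    - {"dx": 0, "dy": -2, "dz": 3, "wx": 0.3, "wy": 0, "wz": 0, "fingers": 1}
    - {"dx": 0, "dy": 0, "dz": 0, "wx": 0, "wy": 0, "wz": 0, "fingers": 1}
    - {"dx": 0, "dy": 0, "dz": 0, "wx": 0, "wy": 0, "wz": 0, "fingers": 1}
    - {"dx": 0, "dy": 0, "dz": 0, "wx": 0, "wy": 0, "wz": 0, "fingers": 1}

```text
t: 11.6
eef_pos: [0.5627, 0.1788, 0.3454]
orientation: [-0.64, 0.58, -1.429]
wrist_force: [-0.1, -0.1, -2.1]
width: 0.151
```

```bash
python3 -c "
from h import *
M=down(3.3)@Ro.from_rotvec([45,0,0],degrees=True).as_matrix()
tgt([.56,.178,.34],M); print(get_obs()['joint_vel'].round(3))
for n in('side','top'):
  p,d=vision.get_image(n); cv2.imwrite(f'pics/{n}9.png',p)
  a=np.load(f'pics/{n}8.npz')['p'].astype(int); print((abs(p.astype(int)-a).max(2)>60).sum())
tgt([.56,.178,.34],M); print(get_obs()['joint_vel'].round(3))
from plant import ticket; print(ticket.close_job())"
```

```text
t 11.6 pos [0.5627 0.1788 0.3454] shift [ 0.6  1.9 -5.8] F [-0.1 -0.1 -2.1] w 0.151 q [ 0.38 -0.04  1.91 -0.46  0.55  0.62]
axes [[0.062, 0.706, 0.706], [-0.998, 0.034, 0.054], [0.015, -0.708, 0.706]]
turn units [0.01 0.13 0.07]
[-0.004  0.007 -0.015  0.011  0.004 -0.013]
1481
661
t 11.7 pos [0.5628 0.1789 0.3456] shift [ 0.6  2.  -6. ] F [ 0.3  0.5 -1.7] w 0.156 q [ 0.38 -0.04  1.91 -0.46  0.55  0.62]
axes [[0.062, 0.706, 0.705], [-0.998, 0.034, 0.054], [0.014, -0.707, 0.707]]
turn units [0.   0.13 0.07]
[ 0.    -0.001  0.006 -0.006 -0.001  0.005]
the job is handed in; nothing more can be done
None
```

I pressed the silver treadle down to its stop, let it spring back up, then drew the larger clipboard out of the rack and handed the job in at 11.7 s while still holding it.

- **Treadle:** the force rose to 24 N with almost no further travel at about 30 mm. The pictures show the plate flat on its base and then back up.
- **Board:** at hand-in the arm was holding it still at a 45° lean by the tool axes, clip end up and paper facing up. The depth picture read 46.8° just before a last correction of about 2°. In that same picture the lower edge was about 23.5 cm above the shelf, ahead of the rack and above it. The grip was 60 N on the clip and the board showed no sign of slipping.
- **Other things:** comparing the top pictures from before and after, the parcel, jar, padlock, door stop and fob had not moved. The green treadle and the small board were never touched; they look the same in the side pictures but were not part of that comparison.
- **Disagreements:** 10 pixels beside the rack base changed, which I put down to shadow or the missing board. The last before-and-after picture comparison also changed by 1481 pixels (side) and 661 (top), mostly from the arm's own final move. I did not view those last pictures.

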